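Pack the sample bottles into the carrier

TASK

Two sample bottles still have to go into the blue bottle carrier: the square one and the oblong one, which has been left lying on its side. Slide the round bottle that stands loose in the middle along the carrier floor, without lifting it, to make room; stand the oblong bottle up on the bench and let go of it, then take it again and pack both, so that all four bottles stand upright, caps up, flat on the carrier floor. Set the bottles down rather than letting them drop or topple, and leave the beaker, the timer and the small jar where they are.

Things in the scene. Friction and masses are not known exactly. Their poses are not given: they have to be found in the camera images.
- carrier: Blue open bottle carrier, fixed. Origin: on the bench under its centre; x across, y along, z up. Inside 72 (x) by 222 (y) mm, one compartment; floor 8 mm above the bench; side walls 6 mm thick, 92 mm high; end walls 8 mm thick, 125 mm high, with hand slots. Bottles stand in one row along y: 62+62+48+44 mm, 6 mm to spare in all; between the walls only their caps can be held.
- amber_bottle: Round amber bottle, black cap, about 0.4 kg, standing in the carrier. Origin: centre of underside, z up its axis. Body 62 mm diameter to 90 mm height, shoulder tapers to 103 mm, cap 38 mm diameter from 108 to 130 mm. One of the two round bottles stands within 4 mm of the carrier's -y end, the other loose 14 to 37 mm (gap) from it; which is which varies.
- white_bottle: Round white bottle, red cap, standing in the carrier; same shape, size, mass and origin as the amber bottle.
- square_bottle: Off-white square bottle, green cap, standing on the bench, about 0.2 kg. Origin: centre of underside, z up, x and y square to its sides. Body 48 x 48 mm, 76 mm high, flat shoulder; neck 28 mm diameter; cap 32 mm diameter from 82 to 102 mm.
- oblong_bottle: White oblong bottle, blue cap, lying on a broad side, about 0.26 kg. Origin: middle of its body block. x: from base to cap (level now, up when it stands), y: across its 66 mm width, z: its 44 mm depth. Body 82 mm long (x -41 to +41), edges rounded 4 mm; neck 26 mm diameter; cap 32 mm diameter from x = 47 to 67 mm. Fits with its width across the carrier (along carrier x).
- beaker: Bystander: empty glass beaker, 72 mm diameter at the rim, 92 mm high. Origin: centre of its underside.
- timer: Bystander: flat white digital timer, 62 x 62 x 16 mm. Origin: centre of its underside.
- jar: Bystander: small amber jar with white lid, 48 mm diameter, 54 mm high. Origin: centre of its underside.
Mind the look-alikes: they are no part of the job. What is shaped like the amber_bottle but pink or turquoise is not meant. Leave any yellow look-alike of the square_bottle alone.

How it is judged:
By the outcome, as a careful person would: the job done as asked, in the order asked, and still so for the second after the job is handed in, with the robot touching nothing.
It also fails if it takes over 72 s, if anything falls off the work surface, if the arm or the gripper's body presses on something with over 40 N, if the wrist force passes 120 N, or if a joint passes its speed limit or range.

ROBOT

A 6-joint arm with a two-finger parallel gripper is mounted at the origin on the work surface. World frame = base frame: x ahead of the robot, y to its left, z up, the work surface at z = 0. Lengths are in mm, angles in rad, forces in N, time in s.
With the tool pointing down it reaches from about 300 to 775 mm from the base axis. Payload 14.6 kg.
Tool frame: the origin (TCP) lies on the centre line of the jaws, within the pads' length; the fingertips stand 19 mm ahead of it and the grasp point (between the pads) is the TCP (bot.tip_reach is the distance from the TCP to the fingertips, in mm); z points along the fingers, y is the line along which they close (so a half turn about z gives the same grasp; the last joint's range is limited). The gripper opens to 85 mm and grips with 20 to 120 N. Pads are 22 mm wide; open, the fingers measure 114 mm over their backs; the gripper's body (76 mm by 85 mm) begins 54 mm behind the grasp point. The pads swing forward as they close: fully open they stand 13 mm farther back than shut.
Start: joints at [-1.198, 0.3, 1.521, -0, 1.321, -0.067], TCP at [234.159, -497.654, 250.281] pointing down, gripper open.
Joint ranges: [-3.03, 3.03], [-0.79, 2.21], [0.23, 2.52], [-1.04, 4.18], [0, 3.07], [-2.55, 2.55]. Speed limits (rad/s): [2.22, 2.22, 2.57, 3.14, 3.14, 3.14].

INTERFACE

Orientations are given as a unit quaternion [w, x, y, z].
In Python, from rig import bot gives the robot as it stands. Calls block until the motion is done:
- bot.move_to(position, orientation): joint-space move of the TCP to a pose.
- bot.servo_line(position, attitude=None, speed=150, until_force=None): straight line of the TCP; attitude=None keeps the orientation; speed is the mean speed in mm/s. With until_force (N) it stops when the force on the tool has changed by that much, and returns True; else False.
- bot.move_joints(angles): joint-space move.
- bot.move_gripper(opening, grip_force=None): finger opening in mm; grip_force is the grip in N (None keeps the last); returns when the fingers have stopped.
- bot.dwell(seconds).
- bot.ik(position, orientation): joint angles nearest the present ones, or None.
- bot.read_state(): the state.
- bot.read_camera(name): name is "scene" or "top" or "wrist"; returns a dict with "image" (420x560x3 uint8, blue, green, red), "depth" (420x560 float32, mm along the optical axis (not along the pixel's ray), 0 where there is no reading), "fovy" (degrees; the focal length in pixels is half the picture's height over the tangent of half this angle, whatever the lens; pixels are square), "cx", "cy" (the principal point, pixels), "eye" and "attitude" of the camera in the world; the wrist camera has in their place "mount" (4x4, takes a point from camera to tool coordinates, whose origin is the TCP and whose axes are the flange's). Camera axes: x right, y down, z forward; pixel columns grow to the right and rows downward; lengths in mm; the calibration is good to about 2 mm. A picture is of the moment at which its call begins: read the wrist's pose just before it.
A pose or a line that the arm cannot do raises bot.MotionError and nothing moves.
- bot.finish_job(): hands the job in; it is judged then, once.
The state is a dict: "clock": time; "joint_positions": joint angles; "qvel": joint speeds; "effort": joint torques, N m; "ee_pos": TCP position; "tool_rot": TCP orientation; "ft_force": force on the tool from outside, world axes, zero at the start; "moment": the same for the moment, N m; "grip_width": finger opening in mm; "grip_force": force on a finger pad.
Only numpy, scipy, OpenCV 4.12 (cv2) and the standard library are available. Lean on these libraries where they do the work, as an engineer would, in place of code of your own. Each camera call takes 0.05 s, during which the arm holds its last target. There are 200 camera calls.

## Working session

There is one attempt and no reset: what is moved stays moved. The work goes in short steps, each a Python script; the robot and the scene stay as the last script left them, time stands still between calls to the robot, and variables do not carry over. Pictures are saved under pics/ and viewed, at most 10 in all, crops included, and the job is handed in when it is done.

```bash
ls; mkdir -p pics; cat > h.py <<'E'
import numpy as np, cv2
from rig import bot
from scipy.spatial.transform import Rotation as R
def rot(q): return R.from_quat([q[1],q[2],q[3],q[0]])
def q(r): x=r.as_quat(); return [x[3],x[0],x[1],x[2]]
def cloud(c, T=None):
    d=c["depth"]; h,w=d.shape; f=h/2/np.tan(np.radians(c["fovy"])/2)
    v,u=np.mgrid[:h,:w]
    P=np.stack([(u-c["cx"])/f*d,(v-c["cy"])/f*d,d],-1)
    if T is not None: M=T
    else:
        M=np.eye(4); a=np.array(c["attitude"]); M[:3,:3]=a if a.shape==(3,3) else rot(a).as_matrix(); M[:3,3]=c["eye"]
    return P@M[:3,:3].T+M[:3,3]
def wrist():
    s=bot.read_state(); c=bot.read_camera("wrist")
    T=np.eye(4); T[:3,:3]=rot(s["tool_rot"]).as_matrix(); T[:3,3]=s["ee_pos"]
    return c, cloud(c,T@np.array(c["mount"]))
def down(a): # tool down, tool y (closing) along world angle a
    y=np.array([np.cos(a),np.sin(a),0]); z=np.array([0,0,-1.]); x=np.cross(y,z)
    return q(R.from_matrix(np.stack([x,y,z],1)))
E
python3 - <<'E'
from h import *
for n in ("top","scene"):
    c=bot.read_camera(n); cv2.imwrite(f"pics/{n}0.png",c["image"]); np.save(f"pics/{n}0.npy",cloud(c).astype(np.float32))
    print(n,c["eye"],c["attitude"],c["fovy"],c["cx"],c["cy"])
print(bot.read_state())
E
```

```text
pics
top [ 485.03914303  -43.97683435 1011.32949825] [-0.02775574  0.71394813 -0.69920776  0.02482329] 51.141094619001215 282.9139576622585 208.40002507925064
scene [1070.52072233  -65.30886708  913.35549336] [-0.1965085   0.72226686  0.63732217 -0.18312686] 51.948723988445764 273.90582914305736 203.5424509554351
{'clock': 0.1, 'joint_positions': array([-1.19760735e+00,  3.00419787e-01,  1.52154864e+00,  1.44374674e-05,
        1.32066458e+00, -6.66304710e-02]), 'qvel': array([ 0.00015551, -0.00012533, -0.00211016,  0.00020539,  0.00101766,
       -0.00080679]), 'effort': array([ 2.11794519e-03, -5.44371235e+01, -3.62370586e+01, -5.20268611e-05,
        2.99330313e-03, -1.70720108e-05]), 'ee_pos': array([ 234.09160898, -497.48320364,  249.76316535]), 'tool_rot': array([-5.15145792e-04,  9.75917405e-01,  2.18139746e-01, -7.25092979e-05]), 'ft_force': array([ 0.91770732, -1.5247182 ,  0.26636011]), 'moment': array([-0.00598127,  0.01902956, -0.01983216]), 'grip_force': 0.0, 'grip_width': 85.6790325952951}
```

View pics/top0.png

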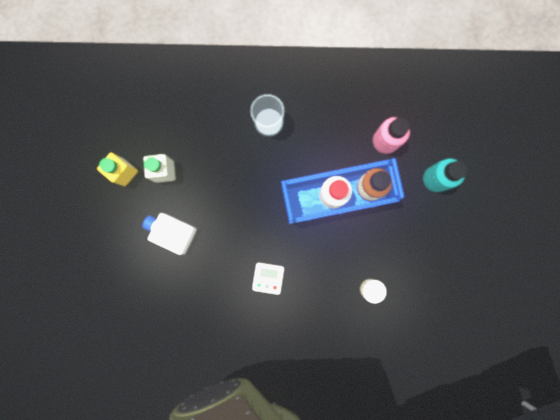

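View pics/scene0.png

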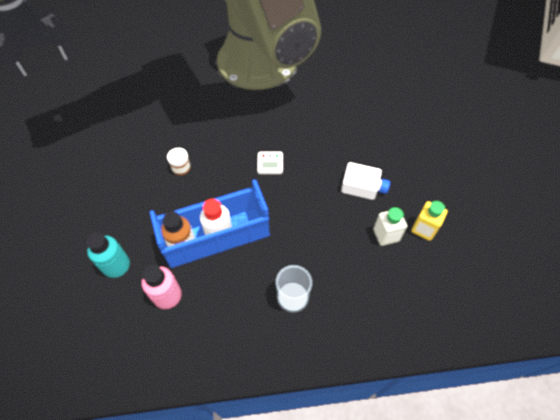

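The top picture shows the carrier at about (343,191), with amber (black cap, 380,181) at its right (-y) end and white (red cap, 339,189) loose. The square bottle is at (160,168), the oblong one lying at (172,234) with its cap at (150,224). The bystanders are the beaker (268,115), timer (268,279) and jar (374,291). 

Look-alikes: yellow square (118,170), pink (391,135) and turquoise (444,176). I choose off-white (160,168) and the oblong (172,234).

```bash
python3 - <<'E'
from h import *
for n,pts in (("top",dict(red=(339,189),blk=(380,181),sq=(153,165),obl=(172,234),oc=(148,223),yel=(108,166),beaker=(268,110),timer=(268,279),pink=(399,127),turq=(455,169),jar=(374,291))),
              ("scene",dict(red=(212,208),blk=(173,221),sq=(395,215),obl=(361,180),oc=(385,186)))):
    P=np.load(f"pics/{n}0.npy")
    for k,(u,v) in pts.items():
        z0=np.median(P[v-2:v+3,u-2:u+3,2])
        W=P[v-30:v+31,u-30:u+31].reshape(-1,3)
        c=np.median(P[v-2:v+3,u-2:u+3].reshape(-1,3),0)
        m=(abs(W[:,2]-z0)<5)&(np.hypot(*(W-c)[:,:2].T)<60)
        Q=W[m][:,:2].astype(np.float32); (x,y),(w,h),a=cv2.minAreaRect(Q)
        print(n,k,c.round(1),m.sum(),"rect",round(x,1),round(y,1),round(w,1),round(h,1),round(a,1))
    # carrier: blue colour
    im=cv2.imread(f"pics/{n}0.png"); hsv=cv2.cvtColor(im,cv2.COLOR_BGR2HSV)
    b=(hsv[...,0]>100)&(hsv[...,0]<130)&(hsv[...,1]>120)&(hsv[...,2]>60)
    for lo,hi in ((84,97),(115,131)):
        m=b&(P[...,2]>lo)&(P[...,2]<hi)&(np.hypot(P[...,0]-np.load("pics/top0.npy")[190,343,0],P[...,1]+150)<190)
        Q=P[m][:,:2]; print(n,"carrier",lo,m.sum(),cv2.minAreaRect(Q.astype(np.float32)), np.median(P[m][:,2]) if m.any() else 0)
c=cv2.imread("pics/top0.png"); 
cv2.imwrite("pics/crop1.png",np.hstack([cv2.resize(c[140:260,90:210],(400,400),interpolation=cv2.INTER_CUBIC),cv2.resize(c[120:240,280:400],(400,400),interpolation=cv2.INTER_CUBIC)]))
E
```

```text
top red [ 591.2 -150.9  138.4] 272 rect 593.0 -149.8 35.4 36.6 45.4
top blk [ 609.  -232.8  138.6] 277 rect 611.9 -234.8 35.5 36.9 47.8
top sq [638.5 234.5 102. ] 181 rect 640.7 239.4 29.8 30.3 44.3
top obl [495.5 204.9  44. ] 1081 rect 499.2 215.6 95.4 66.0 66.3
top oc [518.8 260.2  35.9] 183 rect 509.5 238.4 70.7 65.9 65.3
top yel [634.3 329.3 101.3] 190 rect 636.8 333.1 30.4 31.1 59.7
top beaker [7.902e+02 6.000e-01 5.000e+00] 777 rect 790.7 0.6 118.5 116.5 87.0
top timer [399.4  -8.8  15.3] 739 rect 400.8 -7.4 61.9 61.8 82.5
top pink [ 722.2 -272.5  130.5] 269 rect 723.4 -273.2 36.1 37.6 46.4
top turq [ 638.  -386.   130.8] 275 rect 637.2 -390.0 35.9 36.5 4.4
top jar [ 381.8 -239.3   53.5] 384 rect 381.0 -239.0 46.3 46.3 64.1
top carrier 84 1069 ((593.3677368164062, -158.3853759765625), (90.35215759277344, 236.77655029296875), 12.706428527832031) 90.99543
top carrier 115 354 ((593.087158203125, -159.19760131835938), (83.52892303466797, 238.37930297851562), 12.736112594604492) 123.82892
scene red [ 597.9 -149.5  137.5] 229 rect 593.5 -150.6 35.3 37.0 55.5
scene blk [ 619.2 -230.6  137.8] 239 rect 612.4 -235.3 37.3 36.3 65.6
scene sq [644.6 237.8 102. ] 162 rect 641.0 238.6 31.7 30.3 11.3
scene obl [508.5 203.3  44.5] 752 rect 500.3 215.9 99.1 68.5 66.4
scene oc [527.7 260.3  35.2] 128 rect 525.3 240.0 43.1 67.0 36.3
scene carrier 84 949 ((592.385009765625, -160.37518310546875), (94.5895767211914, 238.123046875), 12.874491691589355) 90.27125
scene carrier 115 292 ((593.6715087890625, -159.82359313964844), (84.25001525878906, 238.5525360107422), 12.571109771728516) 123.56857
```

View pics/crop1.png

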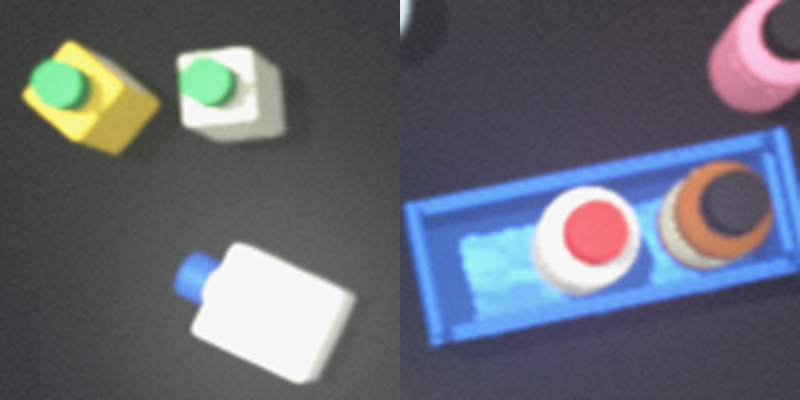

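The crop confirms the choice: an off-white body with a green cap at crop (225,90), a yellow look-alike at (90,95), and the oblong with its blue cap to the upper left. The heights fit (138, 102 and 44 mm). Next I refine the yaws and check reachability.

```bash
cat >> h.py <<'E'
def tilt(ya, capa, th):
    """closing axis horizontal perpendicular to capa; gripper back leans th toward cap dir (th<0: away)"""
    d=np.array([np.cos(capa),np.sin(capa),0]); z=-(np.cos(th)*np.array([0,0,1.])+np.sin(th)*d)
    y=ya*np.array([-d[1],d[0],0]); return q(R.from_matrix(np.stack([np.cross(y,z),y,z],1)))
E
python3 - <<'E'
from h import *
for n in("top","scene"):
    P=np.load(f"pics/{n}0.npy").reshape(-1,3)
    def rect(c,r,lo,hi):
        m=(np.hypot(P[:,0]-c[0],P[:,1]-c[1])<r)&(P[:,2]>lo)&(P[:,2]<hi); 
        x=P[m]; return m.sum(),np.round(np.array(sum([list(k) if hasattr(k,'__len__') else [k] for k in cv2.minAreaRect(x[:,:2].astype(np.float32))],[])),1),np.median(x[:,2]).round(1)
    print(n,"sq",rect((641,239),42,72,80),"cap",rect((641,239),42,98,106))
    print(n,"obl",rect((500,216),60,41,47),"all",rect((510,235),75,28,47))
print(bot.tip_reach)
cy=np.radians(12.7)
for nm,p,o in [("white",[593,-150,132],down(cy)),("white180",[593,-150,132],down(cy+np.pi)),("sq",[641,239,97],down(0)),("sqpi",[641,239,97],down(np.pi))]+[(f"obl{s}{t}",[505,230,60],tilt(s,np.radians(66.3),np.radians(t))) for s in(1,-1) for t in(45,30,15,0,-45,-60,-75,-90)]:
    j=bot.ik(p,o); print(nm,None if j is None else np.round(j,2))
E
```

```text
top sq (np.int64(251), array([641.1, 239.4,  47.7,  48.4,   7.9]), np.float32(74.9)) cap (np.int64(174), array([640.5, 239.4,  29.8,  30.1,   1.6]), np.float32(101.5))
top obl (np.int64(955), array([496.5, 209.1,  81.7,  64.9,  67.1]), np.float32(43.5)) all (np.int64(1252), array([501.8, 221.5, 108.8,  66.1,  66.3]), np.float32(42.9))
scene sq (np.int64(224), array([641.4, 238.8,  48.4,  48.1,   7.8]), np.float32(75.3)) cap (np.int64(156), array([641. , 238.6,  31.7,  30.3,  11.3]), np.float32(101.7))
scene obl (np.int64(675), array([496.8, 208.2,  81. ,  67.7,  66.1]), np.float32(44.0)) all (np.int64(903), array([501.2, 220.2, 107.7,  70.4,  66.8]), np.float32(43.3))
19.0
white [-0.31  0.55  1.45 -0.    1.14 -0.53]
white180 None
sq [ 0.3   0.74  1.23 -0.    1.17  0.3 ]
sqpi None
obl145 [ 0.53  0.87  1.26 -0.43  1.68 -2.09]
obl130 [ 0.49  0.75  1.4  -0.32  1.43 -2.13]
obl115 [ 0.43  0.63  1.53 -0.19  1.18 -2.21]
obl10 [ 0.36  0.54  1.67 -0.    0.93 -2.37]
obl1-45 None
obl1-60 [0.03 0.58 2.02 1.65 0.9  2.21]
obl1-75 [-0.02  0.7   2.02  1.83  1.17  1.98]
obl1-90 [-0.03  0.85  1.99  1.94  1.46  1.85]
obl-145 [ 0.53  0.87  1.26 -0.43  1.68  1.05]
obl-130 [ 0.49  0.75  1.4  -0.32  1.43  1.02]
obl-115 [ 0.43  0.63  1.53 -0.19  1.18  0.93]
obl-10 [ 0.36  0.54  1.67 -0.    0.93  0.78]
obl-1-45 [ 0.11  0.49  1.98  1.31  0.69 -0.55]
obl-1-60 [ 0.03  0.58  2.02  1.65  0.9  -0.93]
obl-1-75 [-0.02  0.7   2.02  1.83  1.17 -1.16]
obl-1-90 [-0.03  0.85  1.99  1.94  1.46 -1.29]
```

```bash
cat >> h.py <<'E'
cy=np.radians(12.65); C=np.array([593.1,-159.4]); cx_=np.array([np.cos(cy),np.sin(cy)]); cy_=np.array([-np.sin(cy),np.cos(cy)])
def car(x,y): return C+x*cx_+y*cy_
def incar(p): d=np.asarray(p)[:2]-C; return np.array([d@cx_,d@cy_])
def st(t=""):
    s=bot.read_state(); print(t,"t%.1f"%s["clock"],s["ee_pos"].round(1),"car",incar(s["ee_pos"]).round(1),"F",s["ft_force"].round(1),"grip",round(s["grip_width"],1),round(float(s["grip_force"]),1))
E
python3 - <<'E'
from h import *
w=np.array([593.2,-150.2]); print(incar(w),incar([612.2,-235.1]))
bot.move_gripper(60)
bot.move_to([*w,200],down(cy)); st("above")
bot.servo_line([*w,133],speed=100); st("at")
bot.move_gripper(30,grip_force=40); st("grip")
e=bot.read_state()["ee_pos"]; x,y=incar(e)
r=bot.servo_line([*car(x*0.3,y-34),e[2]],speed=40,until_force=12); st(r)
bot.move_gripper(60); st("open")
e=bot.read_state()["ee_pos"]; bot.servo_line([e[0],e[1],215],speed=200)
c,P=wrist(); cv2.imwrite("pics/w1.png",c["image"]); np.save("pics/w1.npy",P); st()
E
```

```text
[2.11232482 8.95477994] [  2.05846023 -78.04526085]
above t2.3 [ 593.  -151.2  200.2] car [1.7 8.1] F [-0.5 -0.7  0.2] grip 60.2 0.0
at t3.1 [ 593.5 -150.3  133.7] car [2.4 8.8] F [ 0.2 -0.2  0.1] grip 60.0 0.0
grip t3.5 [ 593.5 -150.3  133.9] car [2.4 8.8] F [-0.9  0.3  6. ] grip 36.6 40.2
False t4.5 [ 599.8 -183.6  134.9] car [  1.3 -25.1] F [0.3 2.7 5.1] grip 36.7 42.2
open t4.8 [ 599.2 -183.9  133.8] car [  0.6 -25.2] F [-0.  -0.6 -0.1] grip 60.1 0.0
 t5.4 [ 598.8 -183.8  213.7] car [  0.2 -25.1] F [-1.2 -0.2 -0.2] grip 60.0 0.0
```

View pics/w1.png

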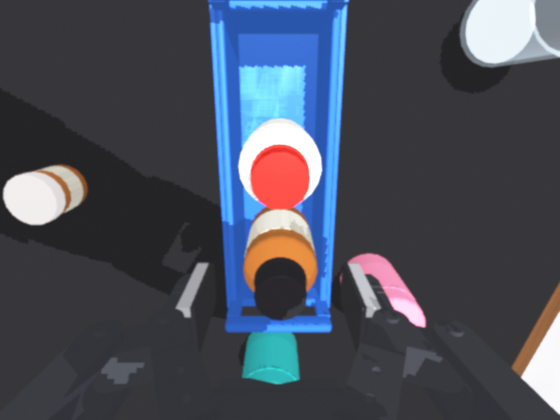

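The wrist picture shows white (red cap 280,177) now close to amber (black cap 280,288), both upright. I measure the remaining gap.

```bash
cat >> h.py <<'E'
def blobs(P,img=None):
    """cap tops in carrier"""
    Q=P.reshape(-1,3); d=Q[:,:2]-C; c=np.stack([d@cx_,d@cy_],1)
    for lo,hi in((134,142),(111,119),(105,111)):
        m=(abs(c[:,0])<34)&(abs(c[:,1])<109)&(Q[:,2]>lo)&(Q[:,2]<hi)
        if m.sum()<20: continue
        g=np.zeros((90,240),np.uint8); i=c[m].astype(int)+[45,120]; g[i[:,0],i[:,1]]=1
        n,l,s,_=cv2.connectedComponentsWithStats(cv2.dilate(g,np.ones((4,4),np.uint8)))
        lab=l[i[:,0],i[:,1]]
        for k in range(1,n):
            a=c[m][lab==k]
            if len(a)>40: ce,r=cv2.minEnclosingCircle(a.astype(np.float32)); print("cap z",np.median(Q[m][lab==k][:,2]).round(1),"car",np.round(ce,1),"r",round(r,1),len(a))
E
python3 - <<'E'
from h import *
blobs(np.load("pics/w1.npy")); blobs(cloud(bot.read_camera("top")))
E
```

```text
cap z 137.0 car [  2.9 -78.5] r 19.1 1940
cap z 137.1 car [2.5 6.5] r 18.9 2722
cap z 115.0 car [  2.6 -78.4] r 20.6 377
cap z 115.2 car [2.6 6.9] r 20.4 281
cap z 106.4 car [  2.6 -78.3] r 23.3 389
cap z 106.0 car [2.9 8.2] r 24.0 347
cap z 137.4 car [ 7.1 17.1] r 14.2 54
cap z 106.6 car [ 7.3 14.6] r 22.2 43
```

White moved only 2 mm: the cap pivoted in the grip, so the bottle tilted and rocked back upright. I grip it again with the jaws closing along the carrier's length, so the pads resist that tilt.

```bash
python3 - <<'E'
from h import *
o=down(cy-np.pi/2) 
w=car(2.3,6.6); print(bot.ik([*w,133],o), bot.ik([*w,133],down(cy+np.pi/2)))
if bot.ik([*w,133],o) is None: o=down(cy+np.pi/2)
bot.move_gripper(50); bot.move_to([*w,200],o)
bot.servo_line([*w,132],speed=120); st("at")
bot.move_gripper(30,grip_force=70); st("grip")
e=bot.read_state()["ee_pos"]; x,y=incar(e)
r=bot.servo_line([*car(x*0.3,-20.5),e[2]],speed=25,until_force=15); st(r)
c,P=wrist(); cv2.imwrite("pics/w2.png",c["image"])
bot.move_gripper(47); st("open")
e=bot.read_state()["ee_pos"]; bot.servo_line([e[0],e[1],215],speed=200)
c,P=wrist(); blobs(P); st()
E
```

```text
[-3.11005592e-01  5.51648411e-01  1.44901586e+00 -4.44089210e-16
  1.14092838e+00  1.03900658e+00] [-3.11005592e-01  5.51648411e-01  1.44901586e+00 -4.44089210e-16
  1.14092838e+00 -2.10258607e+00]
at t7.9 [ 594.2 -152.6  132.7] car [2.6 6.4] F [ 0.3 -0.1 -0.1] grip 50.0 0.0
grip t8.2 [ 594.4 -152.5  133.4] car [2.8 6.5] F [-1.1  0.9  5.5] grip 35.9 69.9
True t9.2 [ 598.3 -177.5  133.5] car [  1.1 -18.8] F [-0.7  2.8  4.8] grip 35.8 70.2
open t9.5 [ 598.1 -177.4  133.1] car [  0.9 -18.7] F [ 0.2 -0.5 -0.4] grip 46.7 0.0
cap z 137.0 car [  1.1 -17.4] r 19.1 2370
cap z 137.0 car [  3.4 -79.2] r 19.1 2421
cap z 115.0 car [  3.4 -78.9] r 20.4 375
cap z 115.1 car [  1.8 -17.6] r 20.3 335
cap z 106.2 car [  4.3 -78.3] r 23.1 412
cap z 106.2 car [  2.3 -17.5] r 22.8 362
 t10.1 [ 597.7 -177.4  213.8] car [  0.6 -18.5] F [ 0.8 -0.2 -0.8] grip 46.9 0.0
```

White is now in contact with amber (spacing 61.8 mm, -17.5 / -79). Next I stand up the oblong.

```bash
cat > ob.py <<'E'
from h import *
ca=np.radians(66.5); d=np.array([np.cos(ca),np.sin(ca),0]); B=np.array([496.6,208.7,22.])
T0=np.radians(38); g=B+8*d+[0,0,8]
o0=tilt(-1,ca,T0); zt=rot(o0).as_matrix()[:,2]
bot.move_gripper(85)
bot.move_to(g-80*zt,o0); st("pre")
bot.servo_line(g,speed=130); st("at")
bot.move_gripper(50,grip_force=70); st("grip")
e=bot.read_state()["ee_pos"]
p=e+[0,0,45]; bot.servo_line(p,speed=100)
for k in range(1,5):
    p=p+[0,0,8]; bot.servo_line(p,tilt(-1,ca,T0-np.radians(22.5)*k),speed=16)
st("rotated")
c=bot.read_camera("scene"); cv2.imwrite("pics/s1.png",cv2.resize(c["image"][100:260,280:480],(800,640))[:600])
E
python3 ob.py
```

```text
pre t12.3 [520.1 260.3  93.5] car [ 20.7 425.4] F [-0.1  0.4 -0.5] grip 84.9 0.0
at t13.0 [500.3 216.3  30.7] car [ -8.2 386.9] F [-0.2  0.4  0.6] grip 84.9 0.0
grip t13.3 [500.3 216.7  30.9] car [ -8.1 387.3] F [2.5 3.1 6.1] grip 65.0 78.3
rotated t16.7 [500.5 217.1 108. ] car [ -7.9 387.6] F [-0.9 -1.  -2.9] grip 65.0 77.8
```

View pics/s1.png

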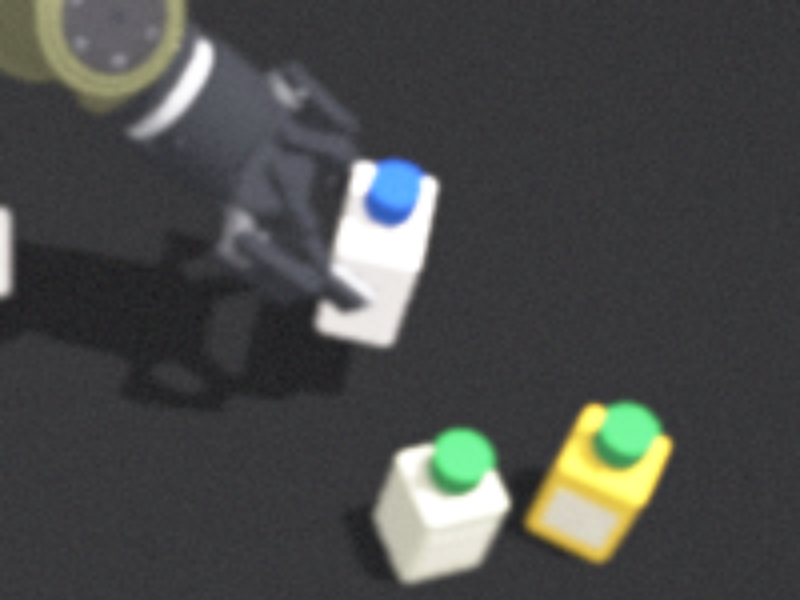

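The oblong is held upright, blue cap up (crop 395,190), clear of the bench. Now I lower it.

```bash
python3 - <<'E'
from h import *
ca=np.radians(66.5)
e=bot.read_state()["ee_pos"]; o=tilt(-1,ca,np.radians(38-90))
bot.servo_line([e[0],e[1],56],speed=80); st("low")
r=bot.servo_line([e[0],e[1],42],speed=12,until_force=5); st(r)
bot.move_gripper(84); st("open"); bot.dwell(0.1)
zt=rot(o).as_matrix()[:,2]
e=bot.read_state()["ee_pos"]; p=e-90*zt; bot.servo_line(p,speed=200)
s=bot.servo_line(p+[0,0,60],speed=200); st("back")
P=cloud(bot.read_camera("top")).reshape(-1,3); S=cloud(bot.read_camera("scene")).reshape(-1,3)
for Q in(P,S):
  for lo,hi in((102,113),(78,87)):
    m=(np.hypot(Q[:,0]-503,Q[:,1]-224)<60)&(Q[:,2]>lo)&(Q[:,2]<hi)
    if m.sum()>5: print(lo,m.sum(),np.median(Q[m][:,2]),cv2.minAreaRect(Q[m][:,:2].astype(np.float32)))
c=bot.read_camera("scene"); cv2.imwrite("pics/s2.png",cv2.resize(c["image"][100:260,280:480],(750,600)))
E
```

```text
low t17.6 [500.8 217.2  56.4] car [ -7.6 387.7] F [ 0.1  0.3 -2.5] grip 64.9 77.8
True t18.2 [500.6 217.2  48.8] car [ -7.8 387.7] F [-0.1  0.2  3.5] grip 65.1 78.3
open t18.6 [500.1 217.1  48.2] car [ -8.3 387.7] F [ 1.1  1.1 -0.5] grip 84.0 0.0
back t19.7 [471.8 152.8 163.2] car [-50.  331.2] F [-0.8 -0.8 -1.6] grip 84.4 0.0
102 190 107.6361018015831 ((504.432373046875, 224.07156372070312), (29.038755416870117, 30.645902633666992), 1.0572112798690796)
78 394 81.0728170183188 ((503.7259826660156, 223.61952209472656), (43.35987091064453, 65.48388671875), 66.32872772216797)
102 134 107.83344605231878 ((504.4214172363281, 221.76539611816406), (29.47287940979004, 31.011276245117188), 75.79903411865234)
78 247 81.65864795991308 ((504.0476379394531, 222.74400329589844), (43.40015411376953, 66.97776794433594), 67.06607818603516)
```

View pics/s2.png

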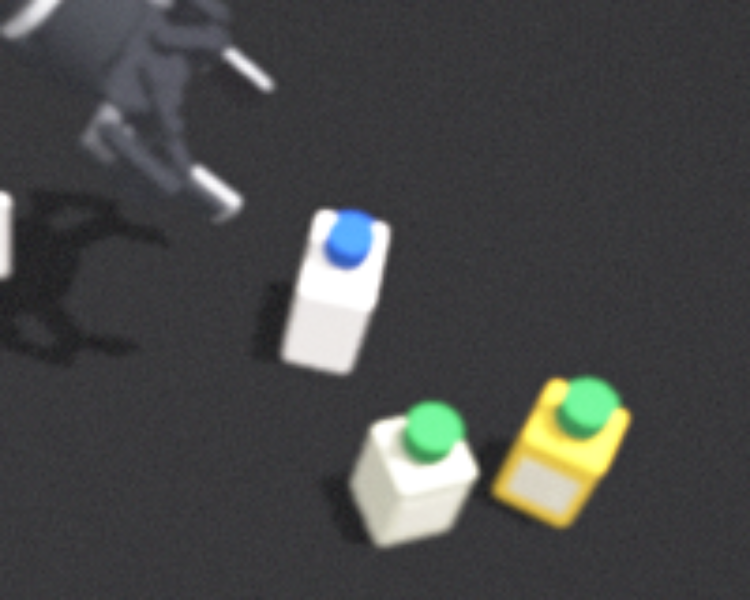

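The oblong stands upright and alone at (504,223), cap at crop (348,238), released. I check the carrier frame from the wrist cloud, then take the bottle again by the cap and hover over the carrier.

```bash
python3 - <<'E'
from h import *
P=np.load("pics/w1.npy"); im=cv2.imread("pics/w1.png"); hsv=cv2.cvtColor(im,cv2.COLOR_BGR2HSV)
b=(hsv[...,0]>100)&(hsv[...,0]<130)&(hsv[...,1]>120)
d=P[...,:2]-C; near=np.hypot(d[...,0],d[...,1])<150
for lo,hi in((88,96),(121,129)):
    Q=P[b&near&(P[...,2]>lo)&(P[...,2]<hi)]; c=np.stack([(Q[:,:2]-C)@cx_,(Q[:,:2]-C)@cy_],1); print(lo,len(Q),np.percentile(c,[.5,99.5],axis=0).round(1).tolist(),cv2.minAreaRect(Q[:,:2].astype(np.float32)))
g=np.array([504.1,223.1]); a=np.radians(-23.3)
bot.move_gripper(52); bot.move_to([*g,170],down(a)); bot.servo_line([*g,103],speed=130); st("at")
bot.move_gripper(20,grip_force=60); st("grip")
e=bot.read_state()["ee_pos"]; bot.servo_line([e[0],e[1],252],speed=130); st("lift")
bot.move_to([*car(0,37),252],down(cy)); bot.dwell(.2); st("hover")
print(bot.read_state()["tool_rot"],down(cy))
for n in("top","scene"):
    Q=cloud(bot.read_camera(n)).reshape(-1,3); c=np.stack([(Q[:,:2]-C)@cx_,(Q[:,:2]-C)@cy_],1)
    m=(np.hypot(c[:,0],c[:,1]-37)<48)&(Q[:,2]>222)&(Q[:,2]<236); print(n,m.sum(),np.median(Q[m][:,2]) if m.any() else 0,cv2.minAreaRect(c[m].astype(np.float32)) if m.sum()>5 else "")
c=bot.read_camera("scene"); cv2.imwrite("pics/s3.png",cv2.resize(c["image"][130:290,100:300],(750,600)))
E
```

```text
88 8123 [[-43.7, -116.4], [46.1, 116.4]] ((594.596923828125, -160.38116455078125), (90.36527252197266, 235.75320434570312), 12.684540748596191)
121 986 [[-39.3, -119.0], [42.3, -110.5]] ((619.4931030273438, -271.2587585449219), (82.53872680664062, 9.168736457824707), 12.969545364379883)
at t22.1 [504.4 223.  103.6] car [ -2.8 392.5] F [-0.1  0.6  0.3] grip 51.7 0.0
grip t22.4 [504.5 223.4 104.2] car [ -2.7 392.9] F [-2.8 -0.3  5.8] grip 30.1 59.0
lift t23.8 [504.3 223.3 251.2] car [ -2.9 392.8] F [ 0.2 -0.7 -2.2] grip 29.8 59.4
hover t25.3 [ 585.1 -122.4  252.1] car [ 0.3 37.8] F [-0.3 -0.3 -2.1] grip 30.1 59.4
[4.25026243e-05 6.24517857e-01 7.81010527e-01 2.74349741e-05] [np.float64(0.0), np.float64(0.6249020698230541), np.float64(0.7807031466126308), np.float64(0.0)]
top 137 229.33388428996818 ((-17.086824417114258, 57.48847198486328), (42.15914535522461, 18.772199630737305), 31.870285034179688)
scene 320 228.89181635360495 ((0.3502044677734375, 37.54445266723633), (44.05365753173828, 67.64813995361328), 89.81106567382812)
```

View pics/s3.png

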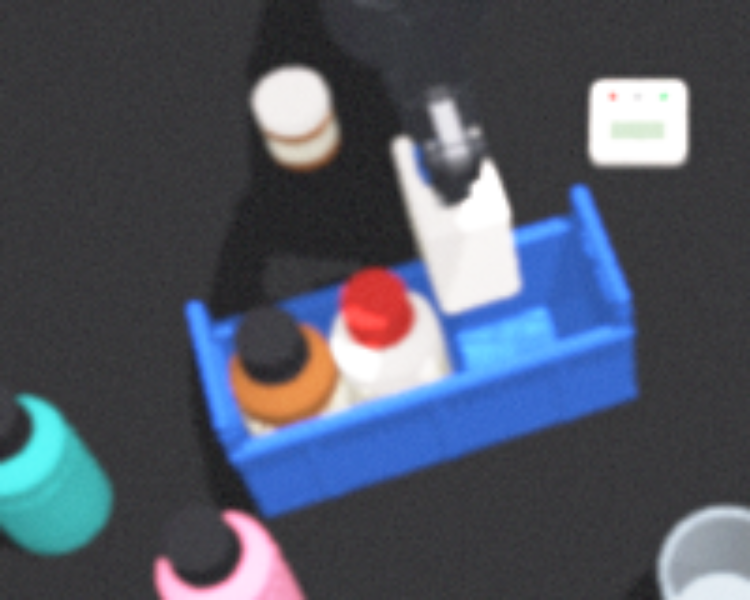

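The oblong hangs upright over its slot: yaw 0.2° off, centre at (0.35, 37.5) in the carrier frame, beside the red cap (crop 375,307). Lowering.

```bash
python3 - <<'E'
from h import *
t=car(0.8,37)
r=bot.servo_line([*t,215],speed=90,until_force=8); st(r)
if not r: r=bot.servo_line([*t,122],speed=50,until_force=6); st(r)
if not r:
    r=bot.servo_line([*t,106],speed=12,until_force=5); st(r)
    z=bot.read_state()["ee_pos"][2]
    if z<114.5:
        bot.move_gripper(40); st("open"); bot.servo_line([*t,190],speed=150); bot.servo_line([*car(0,75),290],speed=200)
        c,P=wrist(); cv2.imwrite("pics/w3.png",c["image"]); blobs(P); st()
E
```

```text
False t26.0 [ 585.9 -123.2  215.3] car [ 0.9 36.9] F [-0.1 -1.2 -1.8] grip 30.2 59.4
False t28.0 [ 585.9 -123.1  122.3] car [ 0.9 37. ] F [ 0.2 -0.5 -1.6] grip 30.1 59.4
True t28.8 [ 585.7 -123.2  112.3] car [ 0.8 36.9] F [-2.1 -0.1  5.6] grip 30.2 60.2
open t29.1 [ 585.3 -123.   111.3] car [ 0.3 37.2] F [ 0.1  0.4 -0.2] grip 39.8 0.0
cap z 136.9 car [  0.7 -17.8] r 19.3 1075
cap z 136.8 car [  2.9 -79.1] r 19.4 917
cap z 115.0 car [  0.5 -17.4] r 20.6 218
cap z 115.1 car [  2.7 -78.5] r 20.5 223
cap z 114.9 car [ 0.3 37.4] r 15.9 794
cap z 106.5 car [  0.7 -15.9] r 22.5 224
cap z 106.5 car [  2.4 -78.2] r 22.3 222
cap z 108.2 car [-0.2 41.6] r 15.2 60
 t30.5 [576.3 -86.5 288. ] car [-0.4 74.8] F [-0.1 -0.   0. ] grip 39.9 0.0
```

The oblong is set down (cap z 115.0, y = 37.3). The remaining slot is 59.2 to 111, so the square goes at y ≈ 85.1.

```bash
python3 - <<'E'
from h import *
g=np.array([641.1,239.1]); a=np.radians(7.85)
bot.move_gripper(52); bot.move_to([*g,190],down(a)); bot.servo_line([*g,97.5],speed=130); st("at")
bot.move_gripper(20,grip_force=60); st("grip")
e=bot.read_state()["ee_pos"]; bot.servo_line([e[0],e[1],250],speed=130); st("lift")
bot.move_to([*car(0.8,85.1),250],down(cy)); bot.dwell(.2); st("hover")
for n in("top","scene"):
    Q=cloud(bot.read_camera(n)).reshape(-1,3); c=np.stack([(Q[:,:2]-C)@cx_,(Q[:,:2]-C)@cy_],1)
    m=(np.hypot(c[:,0],c[:,1]-85)<40)&(Q[:,2]>222)&(Q[:,2]<233); print(n,m.sum(),np.median(Q[m][:,2]) if m.any() else 0,cv2.minAreaRect(c[m].astype(np.float32)) if m.sum()>5 else "")
c=bot.read_camera("scene"); cv2.imwrite("pics/s4.png",cv2.resize(c["image"][130:290,100:300],(750,600)))
E
```

```text
at t33.0 [641.6 239.1  98.6] car [134.6 378.2] F [ 0.2 -0.3  0.5] grip 52.4 0.0
grip t33.3 [641.7 239.3  98.9] car [134.7 378.4] F [-0.4 -0.1  6.9] grip 30.4 59.6
lift t34.6 [641.5 239.2 248.9] car [134.5 378.3] F [ 0.8 -0.6 -2.4] grip 30.2 59.4
hover t36.0 [575.5 -75.3 249.8] car [ 1.2 85.9] F [-0.4 -0.  -2.2] grip 29.9 59.4
top 28 225.86137866378846 ((-19.644495010375977, 105.08248901367188), (17.717206954956055, 7.351719856262207), 52.622520446777344)
scene 209 225.9944792069192 ((1.2931232452392578, 85.62478637695312), (48.136146545410156, 49.291561126708984), 89.93898010253906)
```

View pics/s4.png

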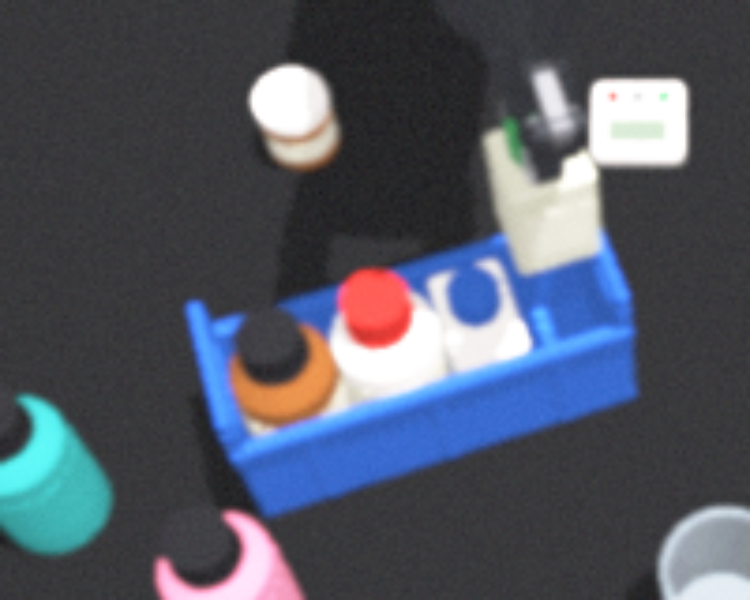

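The square hangs aligned over its slot at the +y end; the oblong stands with its blue cap at crop (473,293). Lowering.

```bash
python3 - <<'E'
from h import *
t=car(0.8,85.1)
r=bot.servo_line([*t,228],speed=80,until_force=8); st(r)
if not r: r=bot.servo_line([*t,116],speed=45,until_force=6); st(r)
if not r:
    r=bot.servo_line([*t,101],speed=12,until_force=5); st(r)
    if bot.read_state()["ee_pos"][2]<109.5:
        bot.move_gripper(39); st("open"); bot.servo_line([*t,190],speed=120); bot.move_to([*car(-60,60),330],down(cy))
        c,P=wrist(); blobs(P); st()
        c=bot.read_camera("scene"); cv2.imwrite("pics/s5.png",cv2.resize(c["image"][130:290,100:300],(750,600)))
E
```

```text
False t36.6 [575.2 -76.2 227.7] car [ 0.7 85.1] F [ 0.5 -0.1 -1.8] grip 30.1 59.4
False t39.2 [575.3 -76.2 116.2] car [ 0.9 85.1] F [ 0.1 -0.1 -1.5] grip 29.9 59.4
True t40.0 [575.2 -76.2 106.9] car [ 0.8 85.1] F [-0.5  0.1  5.9] grip 30.2 60.0
open t40.3 [574.8 -76.1 106.1] car [ 0.3 85.3] F [ 0.1 -0.3 -0.1] grip 39.1 0.0
cap z 136.9 car [  0.6 -17.2] r 18.9 709
cap z 115.0 car [  0.3 -17.3] r 20.6 169
cap z 114.9 car [-13.9 -78.1] r 11.4 45
cap z 115.0 car [ 0.1 37.1] r 15.9 661
cap z 106.3 car [  0.3 -16.7] r 22.8 174
cap z 106.1 car [-14.4 -76.5] r 13.9 53
cap z 108.1 car [-2.3 41. ] r 15.1 47
cap z 109.0 car [ 1.3 85.7] r 15.8 713
 t41.9 [ 521.4 -113.8  328.4] car [-60.   60.2] F [-0.  -0.3 -0.7] grip 38.9 0.0
```

View pics/s5.png

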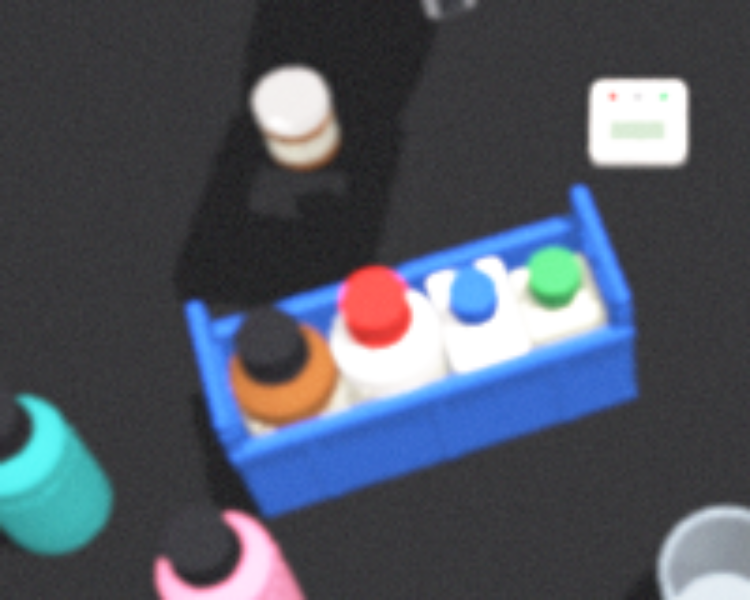

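All four bottles stand upright in a row, with caps at (272,342), (375,305), (473,293) and (553,275). Their cap heights are right, and the bystanders in this crop (timer, jar) have not moved.

```bash
python3 -c "
from rig import bot
print(bot.finish_job())"
```

```text
the job is handed in; nothing more can be done
None
```

The job is handed in at about 42 s of the 72 s allowed, with all four bottles upright, caps up and flat on the carrier floor; the first attempt to slide the white bottle only tilted it and it rocked back upright, so I slid it home on a second grip.

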